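# Close and lock a hydrant coupling for the shelf

## Robot

A 7-joint arm with a two-finger parallel gripper is mounted at the origin on the work surface. World frame = base frame: x ahead of the robot, y to its left, z up, the work surface at z = 0. Lengths are in m, angles in rad, forces in N, time in s.
With the tool pointing down it reaches from about 0.425 to 0.875 m from the base axis. Payload 4.7 kg.
Tool frame: the origin (TCP) lies on the centre line of the jaws, within the pads' length; the fingertips stand 25 mm ahead of it and the grasp point (between the pads) lies 6 mm ahead of it; z points along the fingers, y is the line along which they close (so a half turn about z gives the same grasp; the last joint's range is limited). The gripper opens to 85 mm and grips with 20 to 120 N. Pads are 22 mm wide; open, the fingers measure 114 mm over their backs; the gripper's body (76 mm by 85 mm) begins 54 mm behind the grasp point. The pads swing forward as they close: fully open they stand 13 mm farther back than shut.
Start: joints at [1.208, 0.321, -0.07, 1.45, 0.023, 1.371, -0.057], TCP at [0.239, -0.604, 0.256] pointing down, gripper open.
Joint ranges: [-2.86, 2.86], [-0.3, 2.09], [-1.38, 1.24], [0.06, 2.45], [-1.56, 4.7], [0.09, 2.05], [-2.69, 2.69]. Speed limits (rad/s): [2.57, 2.57, 3.14, 3.14, 3.14, 3.14, 3.14].

## Interface

Orientations are given as [roll, pitch, yaw] about the fixed x, y, z axes, in that order (R = Rz(yaw) Ry(pitch) Rx(roll)).
In Python, from bench import ctrl, optics gives the robot as it stands.
- The arm moves only by the shell command python3 -m crank 'ROWS' [FORCE]. ROWS is JSON, one flat list of numbers, 7 for each row, row after row: the turn, a rotation vector about the world's x, y, z scaled (see below), then the shift along the world's x, y, z scaled (see below), then the closure, from -1 (fully open) to 1 (shut). In form: [wx, wy, wz, x, y, z, gripper, wx, wy, wz, x, y, z, gripper, ...]. A call has 1 to 10 rows; each row shifts and turns the commanded pose from where the row before left it; what a row does not reach is not made up. The controller multiplies each number of a shift by 0.02 m and each number of a turn by 0.1 rad. A row lasts 1/12 s, in which the tool goes at most 41.7 mm and 7.16 degrees, less where a joint would pass 70% of its speed; a pose out of reach is approached as far as the arm can. A call with a number of a shift or a turn outside -1 to 1 is refused whole. A call with a gripper value outside its range is refused whole. The fingers move at their own pace and stop on an object; FORCE is the grip in N (left out, the last holds). Time passes only in rows, so rows that do not move let the fingers close. It gives the time, the measured TCP pose, the force, the opening and the grip force at its end, in the units of the state.
- ctrl.get_state(): the state, without advancing time (a new reading comes with each control period).
- optics.read_camera(name): name is "scene" or "side" or "wrist"; returns the picture (420x560x3 uint8, red, green, blue); there is no depth.
- optics.camera_params(name): a dict with "fx", "fy", "cx", "cy" (pixels), "position" and "orientation" of the camera in the world. Camera axes: x right, y down, z forward; pixel columns grow to the right and rows downward; lengths in m; the calibration is good to about 2 mm. A picture is of the moment at which its call begins: read the wrist's pose just before it. camera_params takes no time and is no camera call; for the wrist camera it gives the pose at the moment of the call.
- ctrl.finish_job(): hands the job in; it is judged then, once.
Trained networks look in the newest picture that a camera, given by its name, has taken for a name from the list of things; names that differ only in an ending like _2 or _b are one class to them, and where a whole thing is asked for, a point or a joint stands for the part that bears it (a point fixed in the world has none). Each returns a list of dicts, best first, with "confidence" (0 to 1); they miss things now and then, are a little off and sometimes report something else, mostly with a low value. They report only what shows in the picture. A call takes as long as a camera call. They do not tell look-alikes from the thing itself.
- optics.cut_out(label, camera): "mask" (420x560 bool, what is visible of it) and "location" ([column, row] in pixels, amid what is visible of it).
- optics.tip_of(label, camera): "location" ([column, row] in pixels: a listed point, or the origin of a listed thing).
The state is a dict: "t": time; "joint_pos": joint angles; "joint_vel": joint speeds; "joint_torque": joint torques, N m; "ee_pos": TCP position; "tcp_rot": TCP orientation; "force": force on the tool from outside, world axes, zero at the start; "wrist_torque": the same for the moment, N m; "opening": finger opening in m; "grasp_force": force on a finger pad.
Only numpy, scipy, OpenCV 4.12 (cv2) and the standard library are available. Lean on these libraries where they do the work, as an engineer would, in place of code of your own. Each camera call takes 0.05 s, during which the arm holds its last target. There are 200 camera calls.

## Task

Get the blue hydrant coupling ready for the shelf: first take the brass nipple that blocks the collar's lever off the flange and stand it upright in the free compartment of the grey tray, then press the yellow plug fully home, and only then turn the red lock collar until its yellow pointer points at the white mark. Leave the blue spool, the white bottle and the blue adaptor where they stand.

Things in the scene. Friction and masses are not known exactly. Their poses are not given: they have to be found in the camera images.
- coupling: Blue cast coupling, fixed to the bench. Origin: centre of its underside on the bench; z up, the collar and plug turn and slide on this z axis. Round flange 224 mm across and 22 mm thick, on it a neck 76 mm across up to 112 mm height. A blue rib with a white top stands on the flange at local (0, -95) mm.
- mark (a point): Centre of the white lock mark (16 mm wide, 22 mm long radially) on top of the rib, at local (0, -95, 109) mm of the coupling; fixed.
- pointer (a point): Outer tip of the yellow pointer of the collar, 79 mm from the axis, 109 mm above the bench, straight across from the lever. Locked when it points at the mark.
- lever_post (a point): Top centre of the upright black round post (20 mm across, its top at 155 mm and its foot at 105 mm above the bench) on the red lever of the collar, 95 mm from the axis. The lever bar is 20 mm wide, 91 to 105 mm above the bench, and reaches 107 mm from the axis. The collar ring is 110 mm across, 87 to 109 mm above the bench.
- collar (a joint): Angle of the lock collar (rad), 0 when the pointer is at the middle of the mark (the lever then points along the coupling's +y); grows anticlockwise seen from above. It starts open at 1.6 to 2.2 and must turn clockwise back to 0; stops at -0.35 and 2.45, so it can be turned too far. Friction holds it where it is left: about 3 N at the post.
- plug (a joint): Height of the yellow plug above fully home (m): 0 is home, a hard stop; starts 18 to 30 mm up. Friction of about 7 N holds it where it is left.
- plug_top (a point): Centre of the flat top of the plug's round grip (44 mm across, 23 mm tall, on a disc 72 mm across); 145 mm above the bench when home.
- nipple: Brass pipe nipple, a round bar 36 mm across and 110 mm tall, about 0.4 kg, standing on the flange in the lever's path. Origin: centre of its underside, z along it.
- tray: Grey open tray, fixed: 150 (x) by 210 (y) by 40 mm tall, walls and floor 5 mm; a wall along its x axis splits it into two compartments of about 140 by 97 mm, centred at y = +51 and -51 mm. The free one is at +y. Origin: centre of its underside.
- adaptor: Small blue flanged adaptor, 68 mm across, 48 mm tall, in the tray's -y compartment. Bystander. Origin: centre of its underside.
- spool: Blue flanged spool, 72 mm across, 130 mm tall, standing near the coupling. Bystander. Origin: centre of its underside.
- lube: White bottle with green cap, 58 mm across, 150 mm tall, standing near the coupling. Bystander. Origin: centre of its underside.
There are look-alikes about, which are no part of the job. There is more than one size of the nipple; the job needs the larger.

How it is judged:
On the way, in this order (a step that is already met when the one before it is completed fails the run):
1. the brass nipple stands upright in the tray's free compartment, let go (x of nipple in the frame of tray between -0.07 and 0.07 m and y of nipple in the frame of tray between 0.015 and 0.1 m and z of nipple in the frame of tray below 0.012 m and angle between nipple's own z axis and vertical below 0.12 rad and linear speed of nipple below 0.03 m/s and contact force between the fingers and nipple below 0.05 N), for 0.2 s.
2. the yellow plug is pressed fully home (value of joint plug below 0.003 m), for 0.2 s.
3. with the plug home, the collar's pointer is at the white mark (value of joint plug below 0.003 m and value of joint collar between -0.1 and 0.1 rad), for 0.2 s.
At the end, for the whole second after the job is handed in: The nipple stands upright (within 0.12 rad) and at rest on the floor of the tray's free compartment, the plug is within 3 mm of fully home, and the collar is at rest within 0.10 rad of its locked mark (the pointer's middle on the white mark) (all of step 3 and x of nipple in the frame of tray between -0.07 and 0.07 m and y of nipple in the frame of tray between 0.015 and 0.1 m and z of nipple in the frame of tray below 0.012 m and angle between nipple's own z axis and vertical below 0.12 rad and linear speed of nipple below 0.03 m/s and velocity of joint collar between -0.05 and 0.05 rad/s); the robot touches nothing.
It fails at once if the adaptor, the spool or the bottle is shifted more than 30 mm (distance of any of adaptor, spool, lube from where it was at the start of the episode above 0.03 m).
It also fails if it takes over 64 s, if anything falls off the work surface, if the arm or the gripper's body presses on something with over 40 N, if the wrist force passes 120 N, or if a joint passes its speed limit or range.

## Working session

There is one attempt and no reset: what is moved stays moved. The work goes in short steps, Python scripts to look and compute and a shell command to move; the robot and the scene stay as the last step left them, time stands still between calls to the robot, and variables do not carry over. Pictures are saved under pics/ and viewed, at most 10 in all, crops included, and the job is handed in when it is done.

```bash
mkdir -p pics; ls; cat > h.py <<'E'
import numpy as np, cv2, json
from scipy.spatial.transform import Rotation as R
from bench import ctrl, optics
def cam(n):
    p=optics.camera_params(n); o=np.array(p['orientation'],float)
    Rm=o if o.shape==(3,3) else (R.from_euler('xyz',o).as_matrix() if o.size==3 else R.from_quat(o).as_matrix())
    return p,Rm,np.array(p['position'])
def ray(n,uv,c=None):
    p,Rm,t=c or cam(n); d=Rm@np.array([(uv[0]-p['cx'])/p['fx'],(uv[1]-p['cy'])/p['fy'],1]); return t,d
def atz(n,uv,z,c=None):
    t,d=ray(n,uv,c); return t+d*(z-t[2])/d[2]
def proj(n,X,c=None):
    p,Rm,t=c or cam(n); q=Rm.T@(np.array(X)-t); return np.array([p['fx']*q[0]/q[2]+p['cx'],p['fy']*q[1]/q[2]+p['cy']])
def tri(obs):
    A=np.zeros((3,3));b=np.zeros(3)
    for t,d in obs:
        d=d/np.linalg.norm(d);M=np.eye(3)-np.outer(d,d);A+=M;b+=M@t
    return np.linalg.solve(A,b)
def save(n,f): 
    im=optics.read_camera(n); cv2.imwrite('pics/'+f,im[:,:,::-1]); return im
E
cat > m1.py <<'E'
from h import *
a=save('scene','s0.png');b=save('side','d0.png')
c=np.hstack([a,b]); cv2.imwrite('pics/both.png',cv2.resize(c[:,:,::-1],(800,300)))
print(optics.camera_params('scene'),optics.camera_params('side'))
C={n:cam(n) for n in('scene','side')}
Z=dict(coupling=0,mark=.109,pointer=.109,lever_post=.155,plug_top=.17,nipple=.022,tray=0,adaptor=.005,spool=0,lube=0)
for l in Z:
    for n in C:
        for r in optics.tip_of(l,n)[:4]:
            u=np.array(r['location']); print(l,n,u.round(),round(r['confidence'],2),'@z',Z[l],atz(n,u,Z[l],C[n]).round(3))
E
python3 m1.py; python3 -c "
from h import *;print(ctrl.get_state())"
```

```text
pics
{'fx': 425.459261781999, 'fy': 425.459261781999, 'cx': 278.04283167816664, 'cy': 216.65241957465003, 'position': array([1.0472075 , 0.73773885, 0.7165649 ]), 'orientation': array([-2.15232328,  0.01887174,  2.48611872])} {'fx': 398.8365917239959, 'fy': 398.8365917239959, 'cx': 273.8190625152393, 'cy': 217.22777243380494, 'position': array([-0.02264726,  0.5499921 ,  0.61775757]), 'orientation': array([-2.11707114,  0.01941398, -2.41935834])}
coupling scene [234. 217.] 0.9 @z 0 [ 0.499 -0.217  0.   ]
coupling side [318. 238.] 0.77 @z 0 [ 0.494 -0.201  0.   ]
mark scene [209. 181.] 0.68 @z 0.109 [ 0.535 -0.285  0.109]
mark side [323. 184.] 0.65 @z 0.109 [ 0.55  -0.296  0.109]
pointer scene [217. 201.] 0.89 @z 0.109 [ 0.575 -0.174  0.109]
pointer scene [246. 159.] 0.53 @z 0.109 [ 0.365 -0.344  0.109]
pointer side [287. 199.] 0.65 @z 0.109 [ 0.573 -0.165  0.109]
lever_post scene [248. 158.] 0.55 @z 0.155 [ 0.409 -0.26   0.155]
lever_post side [359. 192.] 0.91 @z 0.155 [ 0.402 -0.238  0.155]
plug_top scene [230. 172.] 0.97 @z 0.17 [ 0.514 -0.191  0.17 ]
plug_top scene [263. 213.] 0.1
[... 1124 characters left out ...]
{'t': 1.1, 'joint_pos': array([ 1.20809289,  0.32098504, -0.07008859,  1.45052864,  0.02258945,
        1.37076418, -0.05691666]), 'joint_vel': array([ 0.00158462,  0.00030291, -0.00015509,  0.00013474, -0.00099564,
       -0.00062353,  0.00097372]), 'joint_torque': array([-5.70828820e-05, -4.93402898e+01, -3.81237091e-01, -3.14575839e+01,
        1.33742965e-02,  1.72106229e-03,  1.34949997e-05]), 'ee_pos': array([ 0.23914867, -0.60442468,  0.25634376]), 'tcp_rot': array([3.14149088e+00, 3.69173034e-05, 3.76793508e-01]), 'force': array([-0.15364596, -0.76254465, -0.15017281]), 'wrist_torque': array([-0.0082836 , -0.03746062,  0.01011364]), 'grasp_force': 0.0, 'opening': 0.08534565153861251}
```

View pics/both.png

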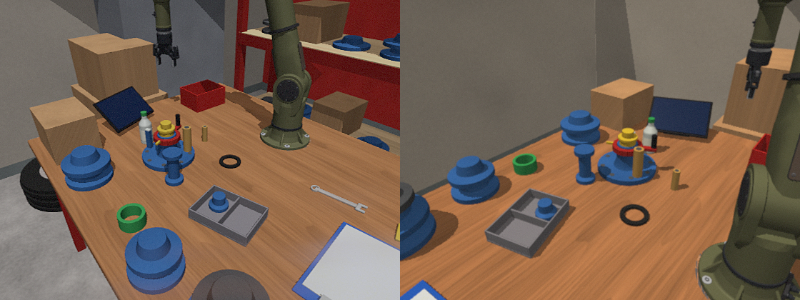

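```bash
python3 - <<'E'
import cv2,numpy as np
a=cv2.imread('pics/s0.png')[140:280,170:320];b=cv2.imread('pics/d0.png')[160:300,240:400]
cv2.imwrite('pics/crop.png',np.hstack([cv2.resize(a,(390,400),interpolation=2),cv2.resize(b,(400,400),interpolation=2)]))
from h import *
C={n:cam(n) for n in('scene','side')}
# triangulated
for l,u,v in [('coupling',(234,217),(318,238)),('pointer',(217,201),(287,199)),('plug',(230,172),(318,182)),('post',(248,158),(359,192)),('mark',(209,181),(323,184)),('nip',(262,212),(330,245)),('nip2',(284,195),(385,264))]:
    print(l,tri([ray('scene',u,C['scene']),ray('side',v,C['side'])]).round(3))
E
```

```text
coupling [ 0.5   -0.214 -0.004]
pointer [ 0.576 -0.169  0.108]
plug [ 0.506 -0.207  0.162]
post [ 0.411 -0.254  0.153]
mark [ 0.54  -0.279  0.117]
nip [ 0.432 -0.166  0.02 ]
nip2 [ 0.3   -0.22  -0.001]
```

View pics/crop.png

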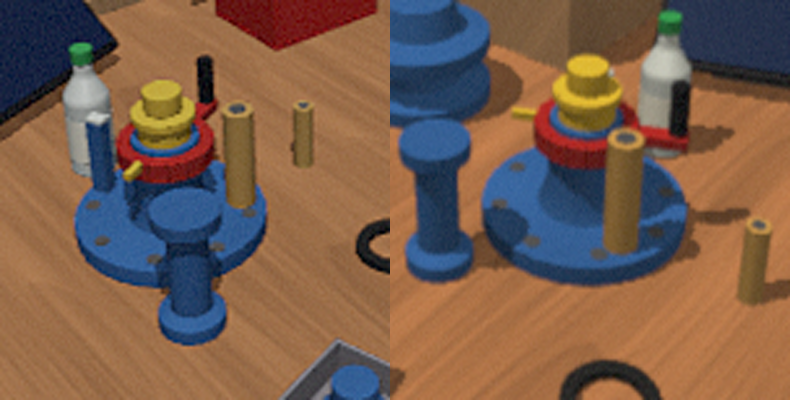

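Two nipple candidates: scene (262,212), standing on the flange and taller, and scene (284,195), shorter and on the bench. The first fits, since the job needs the larger one on the flange in the lever's path. The crop confirms it. The spool is in front of the coupling, the bottle is behind it, and the free tray compartment is the one at larger y. I'm moving to a view pose above the coupling.

```bash
python3 -m crank '[0,0,0,0.5,1,0.6,-1,0,0,0,0.5,1,0.6,-1,0,0,0,0.5,1,0.6,-1,0,0,0,0.5,1,0.6,-1,0,0,0,0.5,1,0.6,-1,0,0,0,0.5,1,0.6,-1,0,0,0,0.5,1,0.6,-1,0,0,0,0.5,1,0.6,-1,0,0,0,0.5,1,0.6,-1,0,0,0,0.5,1,0.6,-1]' 50
python3 -m crank '[0,0,-0.92,0.45,0.85,0,-1,0,0,-0.92,0.45,0.85,0,-1,0,0,-0.92,0.45,0.85,0,-1,0,0,-0.92,0.45,0.85,0,-1,0,0,-0.92,0.45,0.85,0,-1,0,0,-0.92,0.45,0.85,0,-1,0,0,-0.92,0.45,0.85,0,-1,0,0,-0.92,0.45,0.85,0,-1,0,0,-0.92,0.45,0.85,0,-1,0,0,-0.92,0.45,0.85,0,-1]'
cat > m2.py <<'E'
import sys
from h import *
names=sys.argv[2].split(',')
cw=cam('wrist'); print(cw[2],cw[1][:,2])
save('wrist',sys.argv[1]); C={'wrist':cw,'scene':cam('scene'),'side':cam('side')}
optics.read_camera('scene');optics.read_camera('side')
Z=dict(coupling=0,mark=.109,pointer=.109,lever_post=.155,plug_top=.163,nipple=.022,tray=0,adaptor=.005,spool=0,lube=0)
for l in names:
    o=[]
    for n in C:
        for r in optics.tip_of(l,n)[:2]:
            print(l,n,np.round(r['location']),round(r['confidence'],2),atz(n,r['location'],Z[l],C[n]).round(3))
E
python3 m2.py w1.png coupling,mark,pointer,lever_post,plug_top,nipple
```

```text
t: 1.93
ee_pos: [0.3395, -0.4033, 0.3772]
tcp_rot: [3.141, 0.0, 0.377]
force: [0.2, -1.7, -0.3]
opening: 0.0856
grasp_force: 0.0
t: 2.77
ee_pos: [0.4295, -0.2334, 0.3766]
tcp_rot: [3.141, -0.0, -0.548]
force: [-0.7, -0.0, 1.1]
opening: 0.0857
grasp_force: 0.0
[ 0.48671619 -0.26789145  0.49278896] [-0.22481088  0.13636613 -0.96481312]
coupling wrist [236. 120.] 0.91 [ 0.503 -0.209 -0.   ]
coupling scene [237. 217.] 0.68 [ 0.493 -0.213  0.   ]
coupling side [315. 235.] 0.78 [ 0.506 -0.205  0.   ]
mark wrist [272.  41.] 0.72 [ 0.544 -0.291  0.109]
mark scene [206. 179.] 0.61 [ 0.537 -0.303  0.109]
mark scene [318. 303.] 0.19 [0.621 0.295 0.109]
mark side [322. 182.] 0.89 [ 0.557 -0.303  0.109]
pointer wrist [151.  81.] 0.82 [ 0.575 -0.171  0.109]
pointer scene [214. 201.] 0.66 [ 0.581 -0.178  0.109]
pointer side [288. 201.] 0.68 [ 0.564 -0.158  0.109]
lever_post wrist [303. 183.] 0.93 [ 0.419 -0.249  0.155]
lever_post side [357. 190.] 0.85 [ 0.415 -0.247  0.155]
plug_top wrist [214. 130.] 0.96 [ 0.501 -0.208  0.163]
plug_top scene [231. 172.] 0.77 [ 0.504 -0.204  0.163]
plug_top side [317. 181.] 0.84 [ 0.512 -0.211  0.163]
plug_top side [185. 311.] 0.18 [0.398 0.301 0.163]
nipple wrist [315. 243.] 0.76 [ 0.312 -0.214  0.022]
nipple wrist [242. 188.] 0.58 [ 0.428 -0.171  0.022]
nipple scene [264. 210.] 0.79 [ 0.426 -0.163  0.022]
nipple scene [290. 194.] 0.75 [ 0.302 -0.189  0.022]
nipple side [332. 247.] 0.86 [ 0.424 -0.163  0.022]
nipple side [384. 268.] 0.59 [ 0.282 -0.17   0.022]
```

View pics/w1.png

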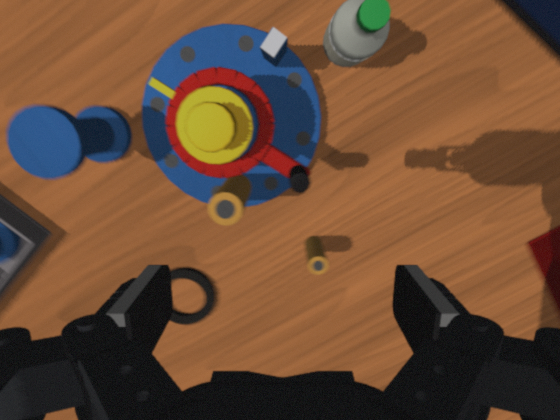

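The wrist view shows the large nipple's top at (226,208) on the flange's near edge and the short look-alike at (317,265). The post is at (299,179), the plug at (212,128) and the mark at (274,43).

```bash
python3 - <<'E'
from h import *
print(atz('wrist',(226,208.5),.132).round(4), atz('wrist',(211,127),.168).round(4),atz('wrist',(299.5,177),.155).round(4),atz('wrist',(274,43),.109).round(4))
for f,n in(('s0.png','scene'),('d0.png','side')): print(proj(n,[.43,-.166,.132]),proj(n,[.43,-.166,.022]))
E
```

```text
[ 0.4311 -0.1691  0.132 ] [ 0.5039 -0.2078  0.168 ] [ 0.4249 -0.2502  0.155 ] [ 0.5413 -0.2924  0.109 ]
[260.63434162 178.46096013] [262.12825905 210.43259735]
[332.91462505 208.23266108] [330.44620065 245.37900372]
```

```bash
python3 -m crank '[0,0,0,0,0.83,0,-1,0,0,0,0,0.83,0,-1,0,0,0,0,0.83,0,-1,0,0,0,0,0.83,-1,-1,0,0,0,0,0,-1,-1,0,0,0,0,0,-1,-1,0,0,0,0,0,-1,-1,0,0,0,0,0,-1,-1,0,0,0,0,0,-1,-1,0,0,0,0,0,-1,-1]'
python3 -m crank '[0,0,0,0,0,-1,-1,0,0,0,0,0,-1,-1,0,0,0,0,0,-1,-1,0,0,0,0,0,-1,-1,0,0,0,0,0,-1,-1,0,0,0,0,0,-1,-1,0,0,0,0,0,0,-1]'; python3 m2.py w2.png nipple
```

```text
t: 4.65
ee_pos: [0.4292, -0.166, 0.2358]
tcp_rot: [3.141, -0.001, -0.541]
force: [0.3, -0.4, 0.6]
opening: 0.0851
grasp_force: 0.0
t: 5.23
ee_pos: [0.4267, -0.1653, 0.1132]
tcp_rot: [3.141, 0.006, -0.541]
force: [-1.6, -0.1, -0.9]
opening: 0.0851
grasp_force: 0.0
[ 0.48487744 -0.19974731  0.22901363] [-0.23148132  0.13821403 -0.96297107]
nipple wrist [282. 212.] 0.66 [ 0.433 -0.169  0.022]
nipple scene [262. 209.] 0.79 [ 0.424 -0.173  0.022]
nipple scene [288. 196.] 0.65 [ 0.314 -0.186  0.022]
nipple side [332. 243.] 0.87 [ 0.433 -0.178  0.022]
nipple side [316. 180.] 0.74 [ 0.684 -0.452  0.022]
```

View pics/w2.png

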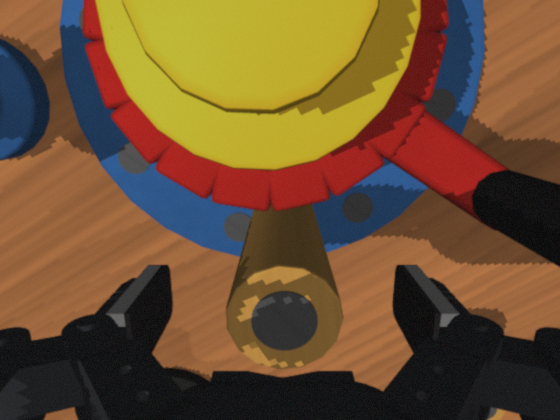

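The nipple's top at (285,318) is centred between the pads, so I'm closing and then lifting.

```bash
python3 -c "
from h import *
print(atz('wrist',(285,318),.132))"
python3 -m crank '[0,0,0,0,0,0,1,0,0,0,0,0,0,1,0,0,0,0,0,0,1,0,0,0,0,0,0,1,0,0,0,0,0,0,1,0,0,0,0,0,0,1,0,0,0,0,0,0,1,0,0,0,0,0,0,1]' 50
python3 -m crank '[0,0,0,0,0,0.3,1,0,0,0,0,0,0.8,1,0,0,0,0,0,1,1,0,0,0,0,0,1,1,0,0,0,0,0,1,1,0,0,0,0,0,1,1,0,0,0,0,0,1,1,0,0,0,0,0,1,1,0,0,0,0,0,0.4,1,0,0,0,0,0,0,1]'
cat > m3.py <<'E'
from h import *
C={n:cam(n) for n in('scene','side')}
for n in C:
    optics.read_camera(n)
    for l in('tray','adaptor'):
        r=optics.cut_out(l,n)
        for q in r[:1]:
            m=q['mask'].astype(np.uint8)
            c=max(cv2.findContours(m,0,2)[0],key=cv2.contourArea)
            if l=='tray':
                h=cv2.approxPolyDP(cv2.convexHull(c),6,True)[:,0]
                print(n,[ (tuple(map(int,p)),tuple(atz(n,p,.04,C[n])[:2].round(3))) for p in h])
    for q in optics.tip_of('tray',n)[:1]+optics.tip_of('adaptor',n)[:1]: print(n,q['location'],atz(n,q['location'],.0,C[n]).round(3))
E
python3 m3.py
```

```text
[ 0.43288838 -0.17043319  0.132     ]
t: 6.2
ee_pos: [0.4294, -0.168, 0.1167]
tcp_rot: [-3.142, -0.0, -0.543]
force: [-0.7, 0.1, 4.5]
opening: 0.0351
grasp_force: 49.6
t: 7.03
ee_pos: [0.4296, -0.1683, 0.2674]
tcp_rot: [3.142, -0.002, -0.543]
force: [0.3, 0.0, -5.6]
opening: 0.0349
grasp_force: 50.7
scene [((299, 259), (np.float64(0.507), np.float64(0.101))), ((375, 290), (np.float64(0.444), np.float64(0.295))), ((374, 304), (np.float64(0.479), np.float64(0.323))), ((343, 345), (np.float64(0.612), np.float64(0.361))), ((264, 304), (np.float64(0.668), np.float64(0.173))), ((264, 292), (np.float64(0.646), np.float64(0.142)))]
scene [317.4, 303.6] [0.547 0.216 0.   ]
scene [307.1, 286.2] [0.527 0.156 0.   ]
side [((185, 264), (np.float64(0.635), np.float64(0.137))), ((233, 280), (np.float64(0.507), np.float64(0.104))), ((236, 294), (np.float64(0.469), np.float64(0.131))), ((181, 361), (np.float64(0.418), np.float64(0.314))), ((123, 338), (np.float64(0.544), np.float64(0.353))), ((118, 324), (np.float64(0.583), np.float64(0.34)))]
side [183.5, 312.4] [0.547 0.216 0.   ]
side [209.4, 296.3] [0.543 0.146 0.   ]
```

```bash
python3 -m crank '[0,0,0,0.23,0.5,0,1,0,0,0,0.23,1,0,1,0,0,0,0.23,1,0,1,0,0,0,0.23,1,0,1,0,0,0,0.23,1,0,1,0,0,0,0.23,1,0,1,0,0,0,0.23,1,0,1,0,0,0,0.23,1,0,1,0,0,0,0.23,1,0,1,0,0,0,0.23,1,0,1]'
python3 -m crank '[0,0,0,0.27,1,0,1,0,0,0,0.27,1,0,1,0,0,0,0.27,1,0,1,0,0,0,0.27,1,0,1,0,0,0,0.27,1,0,1,0,0,0,0.27,1,0,1,0,0,0,0.27,1,0,1,0,0,0,0.27,1,0,1,0,0,0,0.3,1,0,1,0,0,0,0.3,1,0,1]'
python3 -m crank '[0,0,0,0,0.8,0,1,0,0,0,0,0.8,0,1,0,0,0,0,0.6,0,1,0,0,0,0,0,-0.8,1,0,0,0,0,0,-1,1,0,0,0,0,0,-1,1,0,0,0,0,0,-1,1,0,0,0,0,0,-1,1,0,0,0,0,0,-0.7,1,0,0,0,0,0,0,1]'
python3 - <<'E'
from h import *
a=save('scene','s3.png');b=save('side','d3.png')
cv2.imwrite('pics/c3.png',np.hstack([cv2.resize(a[200:360,240:400],(400,400)),cv2.resize(b[200:360,110:270],(400,400))])[:,:,::-1])
E
```

```text
t: 8.37
ee_pos: [0.4753, 0.0242, 0.2665]
tcp_rot: [-3.141, -0.0, -0.542]
force: [0.5, 1.0, -6.8]
opening: 0.035
grasp_force: 50.8
t: 9.2
ee_pos: [0.5303, 0.2237, 0.2661]
tcp_rot: [-3.141, 0.001, -0.543]
force: [0.3, -0.4, -5.1]
opening: 0.0351
grasp_force: 50.8
t: 10.03
ee_pos: [0.5277, 0.2655, 0.1523]
tcp_rot: [3.136, 0.005, -0.543]
force: [-1.2, -0.7, -6.4]
opening: 0.0347
grasp_force: 51.1
```

View pics/c3.png

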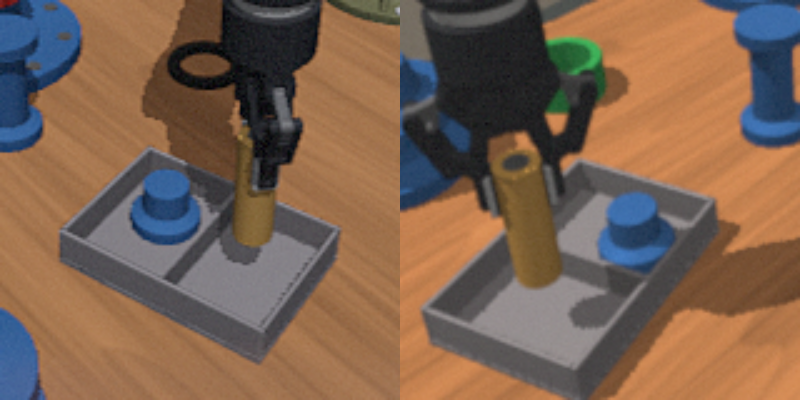

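The nipple hangs upright over the free compartment, clear of the dividing wall and the adaptor. I'm lowering it.

```bash
python3 -m crank '[0,0,0,0,0,-0.9,1,0,0,0,0,0,-0.9,1,0,0,0,0,0,-0.4,1,0,0,0,0,0,-0.2,1,0,0,0,0,0,-0.1,1,0,0,0,0,0,0,1]'
```

```text
t: 10.63
ee_pos: [0.5308, 0.2662, 0.1071]
tcp_rot: [-3.141, -0.0, -0.543]
force: [-0.2, -1.0, -5.4]
opening: 0.0348
grasp_force: 51.2
```

```bash
python3 -m crank '[0,0,0,0,0,-0.15,1,0,0,0,0,0,-0.1,1,0,0,0,0,0,0,1]';python3 -m crank '[0,0,0,0,0,-0.05,1,0,0,0,0,0,-0.05,1,0,0,0,0,0,0,1]'
```

```text
t: 10.88
ee_pos: [0.5304, 0.2657, 0.1014]
tcp_rot: [-3.142, -0.0, -0.543]
force: [-0.5, -0.2, -5.4]
opening: 0.0347
grasp_force: 51.2
t: 11.13
ee_pos: [0.5306, 0.2659, 0.0998]
tcp_rot: [-3.141, -0.0, -0.543]
force: [-0.5, -0.5, -2.9]
opening: 0.0348
grasp_force: 51.3
```

```bash
python3 -m crank '[0,0,0,0,0,-0.04,1,0,0,0,0,0,0,0.3,0,0,0,0,0,0,-0.3,0,0,0,0,0,0,-1,0,0,0,0,0,0,-1,0,0,0,0,0,0,-1,0,0,0,0,0,0,-1,0,0,0,0,0,0,-1]'; python3 -m crank '[0,0,0,0,0,0.3,-1,0,0,0,0,0,0.8,-1,0,0,0,0,0,1,-1,0,0,0,0,0,1,-1,0,0,0,0,0,1,-1,0,0,0,0,0,1,-1,0,0,0,0,0,1,-1,0,0,0,0,0,1,-1,0,0,0,0,0,0.9,-1,0,0,0,0,0,0,-1]'
python3 - <<'E'
from h import *
a=save('scene','s4.png');b=save('side','d4.png')
cv2.imwrite('pics/c4.png',np.hstack([cv2.resize(a[200:360,240:400],(400,400)),cv2.resize(b[200:360,110:270],(400,400))])[:,:,::-1])
E
```

```text
t: 11.8
ee_pos: [0.5305, 0.2658, 0.0985]
tcp_rot: [-3.141, -0.0, -0.543]
force: [0.5, -0.2, 0.2]
opening: 0.0852
grasp_force: 0.0
t: 12.63
ee_pos: [0.5321, 0.2668, 0.2635]
tcp_rot: [-3.135, -0.004, -0.543]
force: [-0.1, 0.8, 0.9]
opening: 0.0851
grasp_force: 0.0
```

View pics/c4.png

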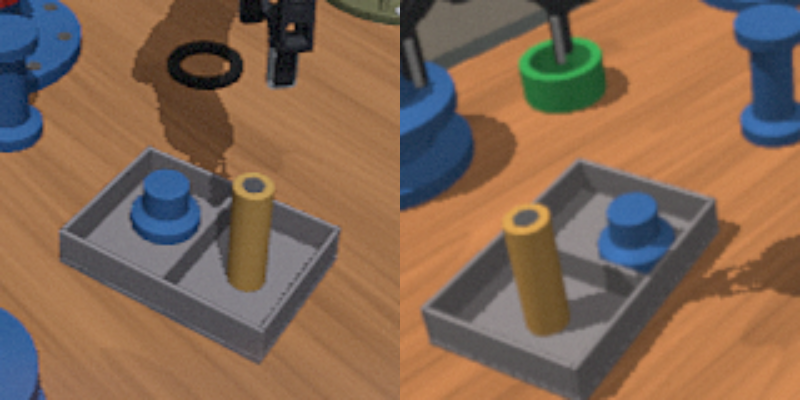

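The nipple stands upright in the free compartment, around crop (248,235), and is released. Next I close the jaws and move over the plug.

```bash
python3 -m crank '[0,0,0,-0.06,-0.9,0,1,0,0,0,-0.06,-1,0,1,0,0,0,-0.06,-1,0,1,0,0,0,-0.06,-1,0,1,0,0,0,-0.06,-1,0,1,0,0,0,-0.06,-1,0,1,0,0,0,-0.06,-1,0,1,0,0,0,-0.06,-1,0,1,0,0,0,-0.06,-1,0,1,0,0,0,-0.06,-1,0,1]'
python3 -m crank '[0,0,0,-0.06,-1,0,1,0,0,0,-0.06,-1,0,1,0,0,0,-0.06,-1,0,1,0,0,0,-0.06,-1,0,1,0,0,0,-0.06,-1,0,1,0,0,0,-0.06,-1,0,1,0,0,0,-0.06,-1,0,1,0,0,0,-0.06,-1,0,1,0,0,0,-0.06,-1,0,1,0,0,0,-0.06,-1,0,1]'
python3 -m crank '[0,0,0,-0.06,-1,0,1,0,0,0,-0.06,-1,0,1,0,0,0,-0.06,-1,0,1,0,0,0,-0.06,-0.85,-0.3,1,0,0,0,0,0,-0.5,1,0,0,0,0,0,-0.5,1,0,0,0,0,0,-0.4,1,0,0,0,0,0,0,1]'
python3 m2.py w5.png plug_top,lever_post,pointer,mark
```

```text
t: 13.57
ee_pos: [0.5174, 0.0666, 0.2569]
tcp_rot: [3.14, 0.002, -0.543]
force: [-1.3, -1.0, 0.1]
opening: 0.0004
grasp_force: 0.0
t: 14.4
ee_pos: [0.5054, -0.1331, 0.2569]
tcp_rot: [3.141, 0.003, -0.543]
force: [0.4, -0.0, 0.1]
opening: -0.0003
grasp_force: 0.0
t: 15.07
ee_pos: [0.5004, -0.2072, 0.2214]
tcp_rot: [3.141, 0.005, -0.541]
force: [0.2, 0.3, 0.8]
opening: -0.0002
grasp_force: 0.0
[ 0.5584332  -0.24151437  0.33722736] [-0.23072865  0.13737908 -0.96327113]
plug_top wrist [276. 241.] 0.56 [ 0.504 -0.205  0.163]
plug_top scene [230. 174.] 0.58 [ 0.514 -0.193  0.163]
plug_top side [318. 182.] 0.65 [ 0.507 -0.208  0.163]
lever_post wrist [422. 321.] 0.6 [ 0.418 -0.249  0.155]
lever_post scene [249. 158.] 0.81 [ 0.405 -0.261  0.155]
lever_post side [358. 191.] 0.97 [ 0.411 -0.244  0.155]
pointer wrist [169. 143.] 0.97 [ 0.575 -0.171  0.109]
pointer scene [215. 201.] 0.92 [ 0.58  -0.176  0.109]
pointer side [291. 201.] 0.6 [ 0.557 -0.163  0.109]
mark wrist [369.  82.] 0.78 [ 0.544 -0.292  0.109]
mark scene [208. 179.] 0.75 [ 0.532 -0.299  0.109]
mark scene [243. 254.] 0.68 [0.65  0.069 0.109]
mark side [323. 182.] 0.77 [ 0.557 -0.305  0.109]
```

```bash
python3 -m crank '[0,0,0,0,0,-0.5,1,0,0,0,0,0,-0.5,1,0,0,0,0,0,-0.3,1,0,0,0,0,0,-0.25,1,0,0,0,0,0,-0.25,1,0,0,0,0,0,-0.25,1,0,0,0,0,0,0,1]';python3 -m crank '[0,0,0,0,0,-0.2,1,0,0,0,0,0,-0.15,1,0,0,0,0,0,-0.1,1,0,0,0,0,0,0,1]'
```

```text
t: 16.4
ee_pos: [0.5013, -0.2092, 0.1829]
tcp_rot: [3.141, 0.001, -0.543]
force: [-0.3, -0.2, 0.2]
opening: 0.0001
grasp_force: 0.0
t: 16.73
ee_pos: [0.5017, -0.2093, 0.1748]
tcp_rot: [-3.142, -0.0, -0.543]
force: [-1.2, 1.6, 3.5]
opening: -0.0001
grasp_force: 1.5
```

```bash
python3 -m crank '[0,0,0,0,0,-0.15,1,0,0,0,0,0,-0.1,1,0,0,0,0,0,-0.05,1,0,0,0,0,0,0,1]';python3 -m crank '[0,0,0,0,0,-0.1,1,0,0,0,0,0,-0.05,1,0,0,0,0,0,0,1]'
```

```text
t: 17.07
ee_pos: [0.5017, -0.2094, 0.17]
tcp_rot: [-3.141, -0.001, -0.543]
force: [-4.1, 1.0, 8.8]
opening: 0.0001
grasp_force: 4.8
t: 17.32
ee_pos: [0.5018, -0.2094, 0.1699]
tcp_rot: [-3.141, -0.001, -0.543]
force: [-11.4, 4.4, 25.0]
opening: -0.0001
grasp_force: 12.3
```

The force rises sharply to 25 N at tip height 0.145, so the plug is home. I'm lifting off and going to the lever post.

```bash
python3 -m crank '[0,0,0,0,0,0.5,1,0,0,0,0,0,1,1,0,0,0,0,0,1,1,0,0,0,0,0,1,1,0,0,0,0,0,1,1]'
python3 -m crank '[0,0,1,-0.41,-0.2,0,-1,0,0,1,-0.41,-0.2,0,-1,0,0,1,-0.41,-0.2,0,-1,0,0,1,-0.41,-0.2,0,-1,0,0,1,-0.41,-0.2,0,-1,0,0,1,-0.41,-0.2,0,-1,0,0,1,-0.41,-0.2,0,-1,0,0,1,-0.41,-0.2,0,-1,0,0,1,-0.41,-0.2,0,-1,0,0,1,-0.41,-0.2,0,-1]'
python3 -m crank '[0,0,0,0,0,0,-1,0,0,0,0,0,0,-1]'
python3 m2.py w6.png plug_top,lever_post,pointer; python3 -c "
from h import *;print(ctrl.get_state()['joint_pos'].round(2))"
```

```text
t: 17.73
ee_pos: [0.5016, -0.2093, 0.2562]
tcp_rot: [3.141, -0.0, -0.543]
force: [0.3, -1.3, -0.3]
opening: -0.0
grasp_force: 0.0
t: 18.57
ee_pos: [0.4193, -0.2496, 0.2553]
tcp_rot: [3.141, -0.0, 0.462]
force: [-0.4, 0.6, 0.4]
opening: 0.0851
grasp_force: 0.0
t: 18.73
ee_pos: [0.4196, -0.2494, 0.2555]
tcp_rot: [3.141, -0.001, 0.453]
force: [-0.6, 0.6, -0.9]
opening: 0.0856
grasp_force: 0.0
[ 0.47984408 -0.2201508   0.37172816] [-0.2358125  -0.1154765  -0.96491328]
plug_top wrist [278.  59.] 0.57 [ 0.501 -0.208  0.163]
plug_top scene [231. 179.] 0.72 [ 0.529 -0.167  0.163]
plug_top side [316. 192.] 0.86 [ 0.48  -0.161  0.163]
lever_post wrist [283. 223.] 0.81 [ 0.419 -0.25   0.155]
lever_post scene [247. 161.] 0.69 [ 0.421 -0.248  0.155]
lever_post side [356. 191.] 0.73 [ 0.413 -0.239  0.155]
pointer scene [216. 204.] 0.91 [ 0.585 -0.162  0.109]
pointer side [290. 197.] 0.79 [ 0.573 -0.175  0.109]
pointer side [206. 298.] 0.44 [0.444 0.225 0.109]
[ 0.28 -0.03  0.2   1.85  0.01  1.32 -0.64]
```

View pics/w6.png

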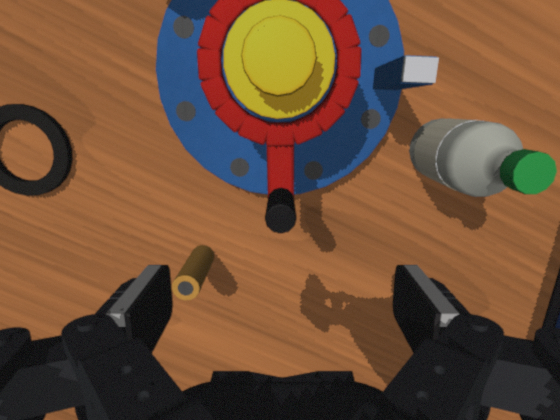

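The post top at (281,215) is centred between the open jaws, and the lever lies along the image's column axis. I'm descending and gripping softly.

```bash
python3 -m crank '[0,0,0,0,0,-1,-1,0,0,0,0,0,-1,-1,0,0,0,0,0,-1,-1,0,0,0,0,0,-1,-1,0,0,0,0,0,-1,-1,0,0,0,0,0,-0.65,-1,0,0,0,0,0,0,-1]' 20
python3 -m crank '[0,0,0,0,0,0,1,0,0,0,0,0,0,1,0,0,0,0,0,0,1,0,0,0,0,0,0,1,0,0,0,0,0,0,1,0,0,0,0,0,0,1,0,0,0,0,0,0,1,0,0,0,0,0,0,1]' 
python3 - <<'E'
from h import *
optics.read_camera('scene');optics.read_camera('side')
print([atz(n,optics.tip_of('plug_top',n)[0]['location'],.145).round(3) for n in('scene','side')])
# arc rows: centre, angles
p=ctrl.get_state()['ee_pos'];print(p)
c=np.array([.503,-.207]);v=p[:2]-c;print(np.linalg.norm(v),np.degrees(np.arctan2(v[1],v[0])))
a0=np.arctan2(v[1],v[0]);
A=a0-np.arange(19)*np.radians(5);P=c+np.linalg.norm(v)*np.c_[np.cos(A),np.sin(A)]
print((np.diff(P,axis=0)/.02).round(2).tolist())
E
```

```text
t: 19.92
ee_pos: [0.4176, -0.2483, 0.1396]
tcp_rot: [-3.137, 0.004, 0.457]
force: [-1.1, 0.3, 0.0]
opening: 0.0855
grasp_force: 0.0
t: 20.58
ee_pos: [0.4199, -0.2493, 0.1433]
tcp_rot: [3.141, -0.001, 0.457]
force: [-0.4, 1.0, 5.4]
opening: 0.0198
grasp_force: 21.3
[array([ 0.499, -0.208,  0.145]), array([ 0.499, -0.201,  0.145])]
[ 0.41987215 -0.24932345  0.1433019 ]
0.09328190187822864 -153.01768059962356
[[-0.17, 0.37], [-0.14, 0.38], [-0.1, 0.39], [-0.07, 0.4], [-0.03, 0.41], [0.0, 0.41], [0.04, 0.41], [0.07, 0.4], [0.11, 0.39], [0.14, 0.38], [0.18, 0.37], [0.21, 0.35], [0.24, 0.33], [0.26, 0.31], [0.29, 0.29], [0.31, 0.26], [0.34, 0.23], [0.35, 0.2]]
```

```bash
python3 -m crank '[0,0,-0.87,-0.17,0.37,0,1,0,0,-0.87,-0.14,0.38,0,1,0,0,-0.87,-0.1,0.39,0,1,0,0,-0.87,-0.07,0.4,0,1,0,0,-0.87,-0.03,0.41,0,1]'
python3 -m crank '[0,0,-0.87,0,0.41,0,1,0,0,-0.87,0.04,0.41,0,1,0,0,-0.87,0.07,0.4,0,1,0,0,-0.87,0.11,0.39,0,1,0,0,-0.87,0.14,0.38,0,1]'
```

```text
t: 21.2
ee_pos: [0.4094, -0.211, 0.1433]
tcp_rot: [3.14, -0.001, 0.017]
force: [-1.4, -1.7, 4.2]
opening: 0.0194
grasp_force: 21.3
t: 21.62
ee_pos: [0.4161, -0.1705, 0.1433]
tcp_rot: [3.141, 0.001, -0.417]
force: [-3.7, 0.8, 6.6]
opening: 0.0191
grasp_force: 21.6
```

```bash
python3 -m crank '[0,0,-0.87,0.18,0.37,0,1,0,0,-0.87,0.21,0.35,0,1,0,0,-0.87,0.24,0.33,0,1,0,0,-0.87,0.26,0.31,0,1,0,0,-0.87,0.29,0.29,0,1,0,0,-0.87,0.31,0.26,0,1,0,0,-0.8,0.31,0.21,0,1,0,0,0,0,0,0,1]'
python3 m2.py w7.png lever_post,mark,pointer
python3 -c "
import cv2;cv2.imwrite('pics/c7.png',cv2.resize(cv2.imread('pics/w7.png'),(640,480)))"
```

```text
t: 22.28
ee_pos: [0.4532, -0.1258, 0.1433]
tcp_rot: [-3.141, 0.002, -1.017]
force: [-3.6, 5.3, 8.7]
opening: 0.0192
grasp_force: 21.7
[ 0.48871803 -0.1824498   0.25932862] [-0.13962462  0.22579624 -0.96411671]
lever_post wrist [284. 323.] 0.96 [ 0.453 -0.126  0.155]
lever_post wrist [ 86. 202.] 0.41 [ 0.523 -0.129  0.155]
lever_post scene [263. 178.] 0.77 [ 0.449 -0.127  0.155]
lever_post side [314. 204.] 0.96 [ 0.454 -0.119  0.155]
lever_post side [185. 312.] 0.65 [0.403 0.298 0.155]
mark wrist [280.  62.] 0.57 [ 0.498 -0.196  0.109]
mark scene [207. 180.] 0.92 [ 0.535 -0.298  0.109]
mark scene [234. 218.] 0.57 [ 0.586 -0.067  0.109]
mark side [325. 185.] 0.72 [ 0.542 -0.294  0.109]
pointer scene [205. 185.] 0.88 [ 0.555 -0.274  0.109]
pointer scene [236. 220.] 0.74 [ 0.585 -0.059  0.109]
```

View pics/c7.png

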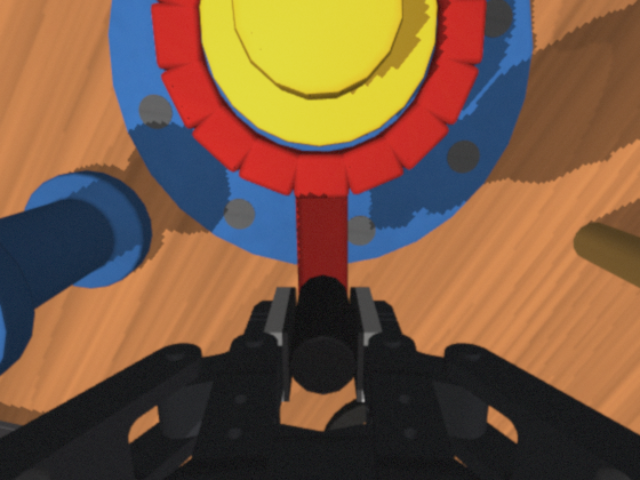

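The jaws hold the post and the lever now points at about 122°; the target is about 115°. I'll turn the rest, release and check from above.

```bash
python3 -m crank '[0,0,-0.58,0.24,0.14,0,1,0,0,-0.58,0.25,0.12,0,1,0,0,0,0,0,0,1,0,0,0,0,0,0,1]'
python3 -m crank '[0,0,0,0,0,0,0.4,0,0,0,0,0,0,-0.2,0,0,0,0,0,0,-0.5,0,0,0,0,0,0,-1,0,0,0,0,0,0,-1,0,0,0,0,0,0.5,-1,0,0,0,0,0,1,-1,0,0,0,0,0,1,-1,0,0,0,0,0,1,-1,0,0,0,0,0,1,-1]'
python3 -m crank '[0,0,0,0,0,1,-1,0,0,0,0,0,1,-1,0,0,0,0,0,1,-1,0,0,0,0,0,1,-1,0,0,0,-0.4,0.5,1,-1,0,0,0,-0.4,0.5,1,-1,0,0,0,-0.4,0.5,0,-1,0,0,0,-0.4,0.5,0,-1,0,0,0,0,0,0,-1]'
python3 m2.py w8.png lever_post,mark,pointer,plug_top
python3 -c "
import cv2;cv2.imwrite('pics/c8.png',cv2.imread('pics/w8.png'))"
```

```text
t: 23.22
ee_pos: [0.4626, -0.1205, 0.1433]
tcp_rot: [-3.141, 0.003, -1.131]
force: [-3.5, 6.1, 8.5]
opening: 0.0195
grasp_force: 21.6
t: 24.05
ee_pos: [0.4623, -0.123, 0.2342]
tcp_rot: [-3.141, -0.0, -1.131]
force: [-0.3, -0.2, 0.7]
opening: 0.0856
grasp_force: 0.0
t: 24.8
ee_pos: [0.4292, -0.0807, 0.3527]
tcp_rot: [-3.141, 0.001, -1.128]
force: [-0.1, 0.4, -0.8]
opening: 0.0859
grasp_force: 0.0
[ 0.45813699 -0.14074717  0.46879914] [-0.11352334  0.2383803  -0.96451401]
lever_post wrist [266. 128.] 0.55 [ 0.463 -0.12   0.155]
lever_post scene [257. 180.] 0.7 [ 0.466 -0.132  0.155]
lever_post side [314. 203.] 0.78 [ 0.458 -0.124  0.155]
mark scene [206. 176.] 0.61 [ 0.527 -0.319  0.109]
mark side [322. 184.] 0.81 [ 0.553 -0.296  0.109]
pointer scene [207. 181.] 0.62 [ 0.539 -0.289  0.109]
pointer scene [209. 179.] 0.48 [ 0.53  -0.296  0.109]
plug_top wrist [263.   7.] 0.77 [ 0.502 -0.199  0.163]
plug_top scene [230. 180.] 0.77 [ 0.532 -0.163  0.163]
```

View pics/c8.png

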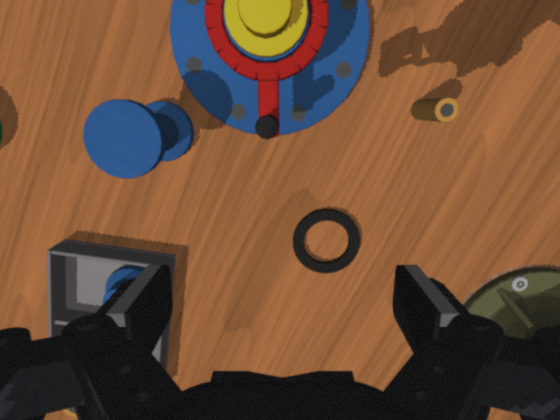

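The mark lies just above this picture's edge, since I shifted the wrong way. I'm moving the view toward it.

```bash
python3 -m crank '[0,0,0,0.43,-0.9,0,-1,0,0,0,0.43,-0.9,0,-1,0,0,0,0.43,-0.9,0,-1,0,0,0,0.43,-0.9,0,-1,0,0,0,0.43,-0.9,0,-1,0,0,0,0.43,-0.9,0,-1,0,0,0,0.43,-0.9,0,-1,0,0,0,0.43,-0.9,0,-1,0,0,0,0,0,0,-1,0,0,0,0,0,0,-1]'
python3 m2.py w9.png coupling,lever_post,mark,pointer,plug_top
python3 - <<'E'
from h import *
im=cv2.imread('pics/w9.png');c=cam('wrist')
for X in([.504,-.2065,.145],[.463,-.12,.155],[.542,-.292,.109]): print(proj('wrist',X,c).round())
u=proj('wrist',[.535,-.275,.109],c).astype(int);x=np.clip(u[0]-75,0,410);y=np.clip(u[1]-60,0,300)
print(x,y); cv2.imwrite('pics/c9.png',np.hstack([cv2.resize(im,(400,300)),cv2.resize(im[y:y+113,x:x+150],(400,300),interpolation=2)]))
E
```

```text
t: 26.38
ee_pos: [0.4991, -0.2276, 0.352]
tcp_rot: [3.141, 0.001, -1.133]
force: [-0.0, -0.0, -0.3]
opening: 0.0855
grasp_force: 0.0
[ 0.52792493 -0.28774169  0.46814522] [-0.11343336  0.23847696 -0.96450071]
coupling wrist [272. 175.] 0.66 [ 0.503 -0.206  0.   ]
coupling wrist [268. 112.] 0.2 [ 0.541 -0.275  0.   ]
coupling scene [236. 216.] 0.75 [ 0.494 -0.218  0.   ]
coupling side [318. 238.] 0.64 [ 0.491 -0.198  0.   ]
lever_post wrist [270. 306.] 0.95 [ 0.461 -0.119  0.155]
lever_post scene [257. 179.] 0.85 [ 0.464 -0.134  0.155]
lever_post side [312. 206.] 0.91 [ 0.451 -0.109  0.155]
mark wrist [266.  95.] 0.77 [ 0.545 -0.291  0.109]
mark scene [209. 180.] 0.83 [ 0.532 -0.291  0.109]
mark side [323. 184.] 0.85 [ 0.55  -0.298  0.109]
pointer wrist [268. 112.] 0.97 [ 0.537 -0.278  0.109]
pointer scene [208. 183.] 0.64 [ 0.543 -0.28   0.109]
plug_top wrist [268. 202.] 0.71 [ 0.506 -0.212  0.163]
plug_top scene [232. 175.] 0.55 [ 0.514 -0.183  0.163]
plug_top side [316. 190.] 0.58 [ 0.482 -0.168  0.163]
[268. 202.]
[269. 303.]
[271.  95.]
194 55
```

View pics/c9.png

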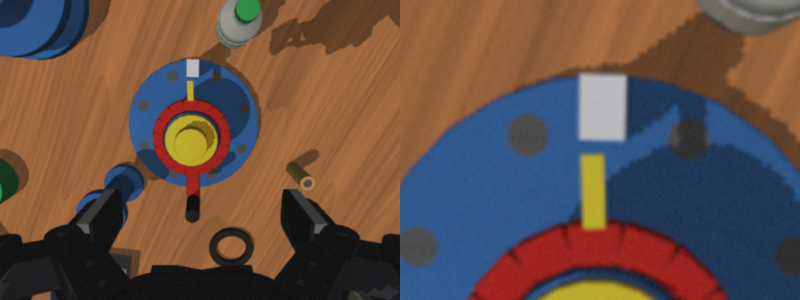

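The pointer tip at crop (592,155) is slightly left of the mark's centre at (603,107). I'll measure the angle by colour.

```bash
python3 - <<'E'
from h import *
im=cv2.imread('pics/w9.png');c=cam('wrist');h=cv2.cvtColor(im,cv2.COLOR_BGR2HSV)
def comp(m,near):
    n,l,s,ce=cv2.connectedComponentsWithStats(m.astype(np.uint8))
    k=1+np.argmin([np.hypot(*(ce[i]-near))+ (99 if s[i,4]<25 else 0) for i in range(1,n)]); print(ce[k],s[k]); return np.argwhere(l==k)[:,::-1]
W=comp((h[...,1]<50)&(h[...,2]>140),(269,95)); Y=comp((h[...,0]>20)&(h[...,0]<35)&(h[...,1]>130)&(h[...,2]>110),(267,127))
f=lambda P:np.array([atz('wrist',p,.109,c)[:2] for p in P])
w=f(W).mean(0);y=f(Y);ym=y.mean(0)
d=np.linalg.svd(y-ym)[2][0]; d*=np.sign(d@(w-ym))
an=lambda v:np.degrees(np.arctan2(v[1],v[0]))
C=np.array([.5040,-.2065]); print('mark',w,'ptr',ym,'axis dir',an(d),'w-ym',an(w-ym))
for C in ([.504,-.2065],[.503,-.207],ym-d*.066): C=np.array(C);print(C,an(w-C),an(ym-C),np.linalg.norm(w-C),np.linalg.norm(ym-C),'collar',np.radians(an(ym-C)-an(w-C)))
E
```

```text
[269.34545455  94.84545455] [261  83  18  25 440]
[266.1682243  127.21495327] [262 114   9  27 214]
mark [ 0.54327273 -0.29167124] ptr [ 0.53366916 -0.26365317] axis dir -63.720575000860975 w-ym -71.080163011436
[ 0.504  -0.2065] -65.2454234156235 -62.56542308570091 0.09378959418264453 0.06439521447951341 collar 0.04677482971168367
[ 0.503 -0.207] -64.56253592622923 -61.57112633632464 0.0937609310655689 0.06442188137796277 collar 0.05220994661956845
[ 0.50444771 -0.20447457] -65.99859747128214 -63.720575000860975 0.0954496862514607 0.06600000000000002 collar 0.03975899254326444
```

Every estimate of the collar angle is between 0.04 and 0.05 rad, within the 0.10 tolerance. The plug is home, the nipple is upright and the arm is clear, so I'm handing in.

```bash
python3 -c "
from h import *;print(ctrl.finish_job())"
```

```text
the job is handed in; nothing more can be done
None
```

I handed the job in at about 27 s. The nipple stands upright in the tray's free compartment, the plug is pressed home, and the collar is about 0.05 rad from the mark (limit 0.10); the hand-in returned no verdict.

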